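# Pin a sign bracket and its packing plate to the assembly block

### The job

A flat packing plate already lies on the wooden assembly block, over its bore. Lay the angle bracket that has the large hole (not the one with the small hole) flat on the packing plate, flange upwards, with its hole over the other two, then take the headed pin out of its stand and pass it down through bracket, plate and block until its collar rests on the bracket. Let go of everything.

Things in the scene. Friction and masses are not known exactly. Their poses are not given: they have to be found in the camera images.
- block: Light wooden assembly block fixed to the table, 130 (x) x 110 (y) x 50 mm high, with a vertical through bore of 36 mm diameter at the centre of its top and a screw head near each corner. Origin: centre of the underside, on the bore's axis; z up, so the bore's mouth is 50 mm above it.
- packing: Loose flat aluminium plate, 110 (x) x 80 (y) x 8 mm, 0.25 kg, with a 36 mm hole at its centre; it lies on the block with its hole within about 6 mm of the bore's axis and may stay as it lies. Origin: centre of the underside, on the hole's axis; z up.
- bracket: Steel angle bracket, 0.25 kg, on the table left or right of the block (its twin on the other side has a 10 mm hole). Foot plate 100 (x) x 70 (y) x 8 mm with 36 mm hole; upright flange on its +x edge, x = 47 to 55 mm, 70 mm wide (y), top 50 mm above the underside: grip it. Origin: hole's axis, underside; z up. Plate runs x = -45 to 55. Flange starts toward the robot. May end pointing any way.
- pin: Pin, 0.16 kg, upright in a fixed plywood stand (80 x 80 x 70 mm high, hole 26 mm). Steel shank 18 mm diameter, 60 mm long, chamfered foot; collar 56 mm diameter, 8 mm thick; on it a black round grip, 24 mm diameter, 40 mm tall. Origin: on the axis at the collar's underside (starts 70 mm above the table): foot 60 mm below, grip 8 to 48 mm above; z up.

How it is judged (in metres and radians):
On the way:
1. the bracket with the large hole lies flat on the packing plate on the block, its hole over the bore (horizontal distance between bracket and block below 0.02 m and z of bracket in the frame of block between 0.052 and 0.064 m and angle between bracket's own z axis and vertical below 0.15 rad), for 0.2 s.
At the end, for the whole second after the job is handed in: Packing plate on the block and large-holed bracket flat on the plate, flange up, both holes within 20 mm of the bore's axis; pin through all three, upright within 10 degrees, within 15 mm of the axis, its collar down on the bracket (7 mm); all at rest (all of step 1 and horizontal distance between packing and block below 0.02 m and z of packing in the frame of block between 0.045 and 0.056 m and horizontal distance between pin and block below 0.015 m and z of pin in the frame of block between 0.06 and 0.073 m and angle between pin's own z axis and vertical below 0.17 rad and linear speed of each of bracket, pin below 0.03 m/s); the robot touches nothing.
It also fails if it takes over 64 s, if anything falls off the work surface, if the arm or the gripper's body presses on something with over 40 N, if the wrist force passes 120 N, or if a joint passes its speed limit or range.

### The arm

A 6-joint arm with a two-finger parallel gripper is mounted at the origin on a cart in front of the work surface, level with it; the furniture and walls round the work are solid. World frame = base frame: x ahead of the robot, y to its left, z up, the work surface at z = 0. Lengths are in mm, angles in rad, forces in N, time in s.
With the tool pointing down it reaches from about 250 to 775 mm from the base axis. Payload 4 kg.
Tool frame: the origin (TCP) lies midway between the tips of the shut fingers; the grasp point (between the pads) lies 19 mm behind it; z points along the fingers, y is the line along which they close (so a half turn about z gives the same grasp; the last joint's range is limited). The gripper opens to 85 mm and grips with 20 to 120 N. Pads are 22 mm wide; open, the fingers measure 114 mm over their backs; the gripper's body (76 mm by 85 mm) begins 54 mm behind the grasp point. The pads swing forward as they close: fully open they stand 13 mm farther back than shut.
Start: joints at [1.243, 0.087, 1.371, -0, 1.684, -0.103], TCP at [122.609, 536.176, 231.341] pointing down, gripper open.
Joint ranges: [-3.1, 3.1], [-0.76, 2.03], [0.27, 2.55], [-1.08, 4.22], [0.17, 2.65], [-2.57, 2.57]. Speed limits (rad/s): [2.79, 2.79, 3.14, 3.14, 3.14, 3.14].

### API

Orientations are given as a unit quaternion [x, y, z, w].
In Python, from rig import robot gives the robot as it stands. Calls block until the motion is done:
- robot.reach(position, orientation): joint-space move of the TCP to a pose.
- robot.servo_line(position, max_speed=150, frame=None, max_force=None): straight line of the TCP; frame=None keeps the orientation; max_speed is the mean speed in mm/s. With max_force (N) it stops when the force on the tool has changed by that much, and returns True; else False.
- robot.set_joints(angles): joint-space move.
- robot.gripper_open() and robot.close(): open the fingers fully, or close them until they stop; the grip force is fixed at half the most.
- robot.wait(seconds).
- robot.ik(position, orientation): joint angles nearest the present ones, or None.
- robot.get_state(): the state.
- robot.capture(name): name is "side" or "top" or "wrist"; returns a dict with "img" (480x640x3 uint8, blue, green, red), "fx", "fy", "cx", "cy" (pixels), "rvec" (rotation vector, rad) and "tvec" (3), from world to camera coordinates, as OpenCV has them. Camera axes: x right, y down, z forward; pixel columns grow to the right and rows downward; lengths in mm; the calibration is good to about 2 mm. A picture is of the moment at which its call begins. There is no depth.
A pose or a line that the arm cannot do raises robot.PlanningError and nothing moves.
- robot.finish_job(): hands the job in; it is judged then, once.
The state is a dict: "t": time; "qpos": joint angles; "joint_vel": joint speeds; "joint_torque": joint torques, N m; "eef_pos": TCP position; "eef_rot": TCP orientation; "contact_force": force on the tool from outside, world axes, zero at the start; "torque": the same for the moment, N m; "opening": opening from 0.0 (shut) to 1.0 (fully open); "gripper_force": force on a finger pad.
Only numpy, scipy, OpenCV 4.12 (cv2) and the standard library are available. Lean on these libraries where they do the work, as an engineer would, in place of code of your own. Each camera call takes 0.05 s, during which the arm holds its last target. There are 200 camera calls.

## Working session

There is one attempt and no reset: what is moved stays moved. The work goes in short steps, each a Python script; the robot and the scene stay as the last script left them, time stands still between calls to the robot, and variables do not carry over. Pictures are saved under pics/ and viewed, at most 10 in all, crops included, and the job is handed in when it is done.

```bash
mkdir -p pics; ls
cat > h.py <<'E'
import numpy as np, cv2
from rig import robot
def cap(n,f=None):
    c=robot.capture(n)
    if f: cv2.imwrite('pics/'+f,c['img'])
    np.savez('pics/cal_'+(f or n)+'.npz',**{k:np.array(c[k]) for k in c})
    return c
def load(f): return {k:v for k,v in np.load('pics/cal_'+f+'.npz').items()}
def ray(c,u,v,z):
    R,_=cv2.Rodrigues(np.array(c['rvec'],float)); t=np.array(c['tvec'],float).ravel()
    o=-R.T@t; d=R.T@np.array([(u-c['cx'])/c['fx'],(v-c['cy'])/c['fy'],1.])
    return o+d*(z-o[2])/d[2]
def proj(c,P):
    K=np.array([[c['fx'],0,c['cx']],[0,c['fy'],c['cy']],[0,0,1.]])
    return cv2.projectPoints(np.array(P,float).reshape(-1,3),np.array(c['rvec'],float),np.array(c['tvec'],float),K.astype(float),None)[0].reshape(-1,2)
E
python3 - <<'E'
from h import *
cap('top','top1.png');cap('side','side1.png')
print(robot.get_state())
for n in('top1.png','side1.png'):
    c=load(n);R,_=cv2.Rodrigues(c['rvec']);print(-R.T@c['tvec'].ravel(),R[2],c['fx'])
E
```

```text
pics
{'t': 0.1, 'qpos': array([ 1.24292228e+00,  8.78847618e-02,  1.37211489e+00,  3.61342837e-05,
        1.68358444e+00, -1.03087558e-01]), 'joint_vel': array([ 2.33638038e-03,  1.04321008e-05, -5.13463482e-03,  1.21157864e-03,
        2.52601537e-04,  8.77516933e-05]), 'joint_torque': array([ 2.37190092e-03, -3.53019547e+01, -3.14216316e+01, -1.57240001e-04,
        8.06828291e-03, -6.86440558e-06]), 'eef_pos': array([122.43672059, 535.74357691, 230.24819329]), 'eef_rot': array([ 1.12154705e-01,  9.93690259e-01, -9.68851307e-04, -2.30440611e-04]), 'contact_force': array([-0.25178048,  0.60811259,  0.65073569]), 'torque': array([-0.05103772,  0.0491079 , -0.03067938]), 'gripper_force': 0.0, 'opening': 0.9983117028102242}
[ 397.85760526   -4.75064374 1324.19396075] [ 0.12647188  0.01047033 -0.99191493] 575.4328296545174
[ 456.37154956 -838.26607587  710.39155458] [ 0.08359578  0.78131133 -0.61851786] 513.0325021141999
```

View pics/top1.png

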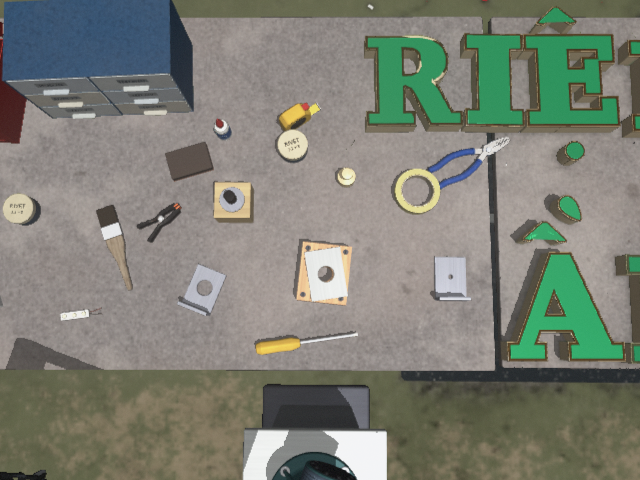

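View pics/side1.png

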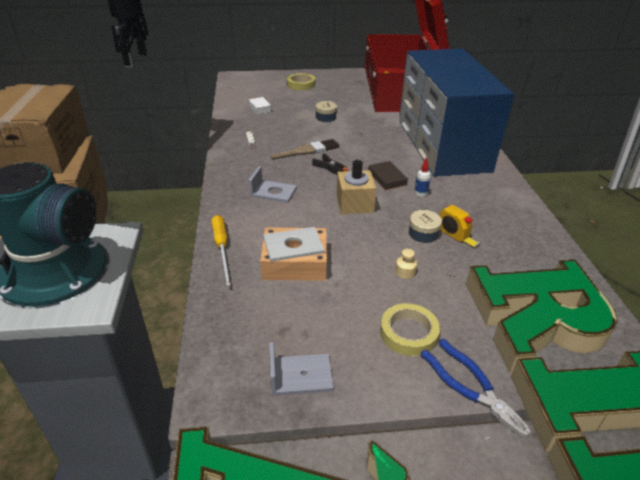

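The top view shows the large-holed bracket at about (203,290), the block and plate at (325,273), the pin in its stand at (232,198), and the small-holed twin at (450,277). I'll enlarge the relevant part.

Run:
```python
import cv2
i=cv2.imread('pics/top1.png')
cv2.imwrite('pics/c1.png',cv2.resize(i[170:320,170:365],None,fx=4,fy=4,interpolation=cv2.INTER_CUBIC))
j=cv2.imread('pics/side1.png')
cv2.imwrite('pics/c2.png',cv2.resize(j[150:290,235:390],None,fx=4,fy=4,interpolation=cv2.INTER_CUBIC))
```

```text
(no output)
```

View pics/c1.png

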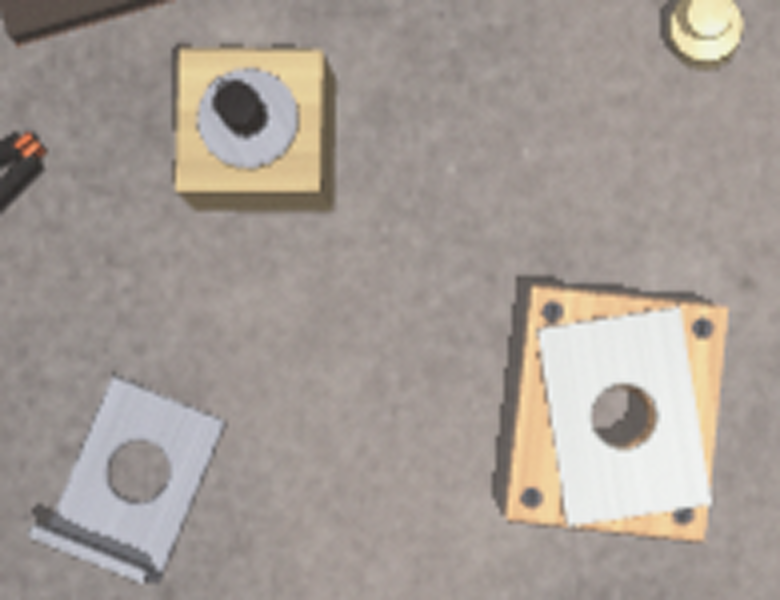

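View pics/c2.png

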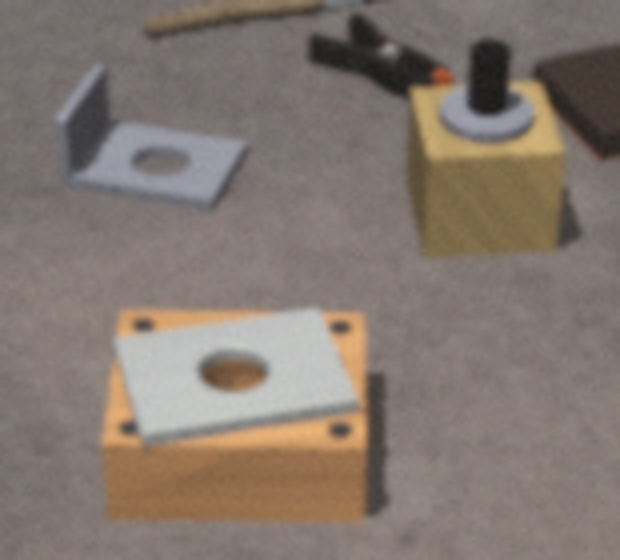

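Crop coordinates, top view (x4): bracket hole (139,471), far bracket corners (115,377) and (226,422), collar (249,118), screw heads around (617,413), plate hole (624,416). I read the matching points in the side crop too.

Run:
```python
from h import *
T=load('top1.png');S=load('side1.png')
t=lambda x,y,z:ray(T,(x+.5)/4-.5+170,(y+.5)/4-.5+170,z)[:2].round(1)
s=lambda x,y,z:ray(S,(x+.5)/4-.5+235,(y+.5)/4-.5+150,z)[:2].round(1)
print('brk hole',t(139,471,8),s(162,160,8))
print('brk far', t(115,377,8),t(226,422,8)); print('flange outer top',t(30,533,50),t(145,580,50),s(100,65,50),s(60,118,50))
print('brk near foot corners side',s(247,145,8),s(213,202,8))
print('pin',t(249,118,78),s(487,110,78), 'grip top side',s(490,46,118),t(233,98,118))
print('screws',[t(*p,50) for p in((553,312),(702,328),(531,497),(682,515))],[s(*p,50) for p in((143,326),(340,328),(128,428),(340,430))])
print('block top c',np.mean([t(*p,50) for p in((532,285),(728,307),(705,541),(508,520))],0))
print('plate',t(624,416,58),s(233,370,58),[t(*p,58) for p in((540,328),(683,308),(711,503),(569,526))])
```

```text
brk hole [462.1 255.3] [465.7 252.1]
brk far [516.  270.9] [490.6 206.2]
flange outer top [425.5 306.2] [400.2 241.8] [429.9 300.2] [405.1 238.7]
brk near foot corners side [520.  265.3] [495.1 202.6]
pin [653.7 186.9] [656.6 182.1] grip top side [656.7 187. ] [656.3 189.6]
screws [array([550.4,  18.6]), array([542. , -64.5]), array([447.4,  29.8]), array([438.2, -53.6])] [array([449.7,  26.7]), array([553.3,  16.4]), array([440.1, -55.9]), array([544.8, -66.3])]
block top c [494.55  -18.075]
plate [492.  -21.2] [494.3 -24.3] [array([540.4,  25.6]), array([552.2, -53.6]), array([444.6, -69.1]), array([431.5,   8.6])]
```

```bash
cat >> h.py <<'E'
def q(yaw):
    p=np.radians((yaw+90)/2); return [np.cos(p),np.sin(p),0,0]
E
python3 - <<'E'
from h import *
o=q(-21.4); 
robot.reach([417.5,271.4,120],o)
robot.servo_line([417.5,271.4,20],max_speed=100,max_force=15)
print(robot.get_state()['eef_pos'])
robot.close()
s=robot.get_state();print(s['t'],s['eef_pos'],s['opening'],s['gripper_force'])
print(robot.servo_line([417.5,271.4,150],max_speed=120))
s=robot.get_state();print(s['t'],s['eef_pos'],s['opening'],s['gripper_force'],s['contact_force'])
cap('side','side2.png')
c=cap('wrist','wrist2.png')
i=cv2.hconcat([cv2.resize(c['img'],(400,300)),cv2.resize(cv2.imread('pics/side2.png')[60:300,150:470],(400,300))]); cv2.imwrite('pics/v2.png',i)
E
```

```text
[418.139251   271.74406572  20.81765432]
3.4667 [417.5346726  271.53430176  20.18866654] 0.08501730575399453 59.710827469825745
False
4.7 [416.87097604 271.06840962 148.78653516] 0.0809473337075885 59.110833406448364 [ 0.18438565 -1.41588052 -2.89568795]
```

View pics/v2.png

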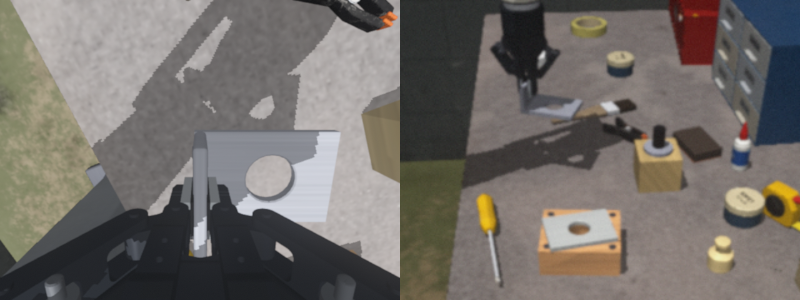

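The bracket is held level by its flange. The hole shows at about (270,177) in the left half, which is (432,283) at full resolution.

Run:
```python
from h import *
W=load('wrist2.png');S=load('side2.png')
img=W['img'].astype(np.uint8)
tcp=np.array([416.87,271.07]);d=np.array([np.cos(np.radians(158.6)),np.sin(np.radians(158.6))]);n=np.array([-d[1],d[0]])
for p in((432,283),):
    P=ray(W,*p,148.8-12.2)[:2]; print('wrist',P,(P-tcp)@d,(P-tcp)@n)
R,_=cv2.Rodrigues(W['rvec']);print(-R.T@W['tvec'].ravel(),R[2])
# plate corners in wrist (338,131),(326,221),(206,131)
for p in((338,131),(326,221)): P=ray(W,p[0]*1.6,p[1]*1.6,136.6)[:2];print((P-tcp)@d,(P-tcp)@n)
```

```text
wrist [465.98051526 255.85465412] -51.276357334094726 -3.7529506144831934
[442.70173589 334.82908743 291.68194826] [-0.10047628 -0.25381982 -0.96201872]
-94.90845713739098 -37.514829402371184
-97.17709792121616 32.60416725670405
```

Run:
```python
from h import *
b=np.radians(188.9);d=np.array([np.cos(b),np.sin(b)]);n=np.array([-d[1],d[0]])
X=np.array([494.5,-20.2])+51*d+3*n
o=q(8.9)
robot.reach([*X,150],o)
robot.servo_line([*X,92],max_speed=80)
robot.wait(.2)
hit=robot.servo_line([*X,74],max_speed=20,max_force=6)
s=robot.get_state();print(hit,X,s['t'],s['eef_pos'],s['contact_force'])
robot.gripper_open()
p=s['eef_pos']
robot.servo_line([p[0],p[1],160],max_speed=100)
robot.reach([480,190,260],q(90))
c=cap('top','top3.png');cap('side','side3.png')
print(robot.get_state()['t'])
a=cv2.resize(c['img'][220:320,280:370],None,fx=4,fy=4,interpolation=cv2.INTER_CUBIC)
e=cv2.resize(cv2.imread('pics/side3.png')[200:300,250:340],None,fx=4,fy=4,interpolation=cv2.INTER_CUBIC)
cv2.imwrite('pics/v3.png',cv2.hconcat([a,e]))
```

```text
True [444.578178  -31.0541093] 7.7083 [444.47432538 -31.04274426  78.16793938] [-0.11314129  0.28345836  4.09972287]
10.4917
```

View pics/v3.png

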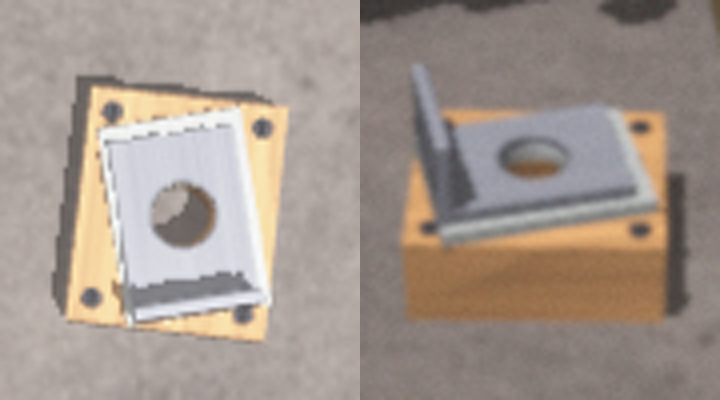

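Bracket lies flat with its flange up. Its hole is at (183,215) in the top crop and (173,157) in the side crop, over the bore. Pin next.

Run:
```python
from h import *
T=load('top3.png');S=load('side3.png')
print('brk',ray(T,183.5/4-.5+280,215.5/4-.5+220,66),ray(S,173.5/4-.5+250,157.5/4-.5+200,66))
o=q(98.9);X=[655,185.5]
robot.reach([*X,165],o)
print(robot.servo_line([*X,84],max_speed=80,max_force=12))
robot.close()
s=robot.get_state();print(s['t'],s['eef_pos'],s['opening'],s['gripper_force'])
robot.servo_line([*X,215],max_speed=100)
s=robot.get_state();print(s['t'],s['eef_pos'],s['opening'],s['gripper_force'],s['contact_force'])
c=cap('side','side4.png');w=cap('wrist','wrist4.png')
pt=proj(c,[s['eef_pos']])[0].astype(int);print(pt)
x0,y0=max(pt[0]-50,0),max(pt[1]-40,0)
print(x0,y0)
a=cv2.resize(c['img'][y0:y0+100,x0:x0+100],(400,400),interpolation=cv2.INTER_CUBIC)
cv2.imwrite('pics/v4.png',cv2.hconcat([a,cv2.resize(w['img'],(400,300))[:300].copy() if 0 else cv2.copyMakeBorder(cv2.resize(w['img'],(400,300)),0,100,0,0,cv2.BORDER_CONSTANT)]))
```

```text
brk [491.96118193 -20.54839542  66.        ] [494.52177469 -23.78923164  66.        ]
False
13.0667 [655.24504975 185.62517968  84.44555835] 0.2648812229439627 58.76356244087219
14.525 [654.60102106 185.388341   213.69142125] 0.26477389615576846 58.712650537490845 [ 0.18486877  0.04665832 -0.63245902]
[358 123]
308 83
```

View pics/v4.png

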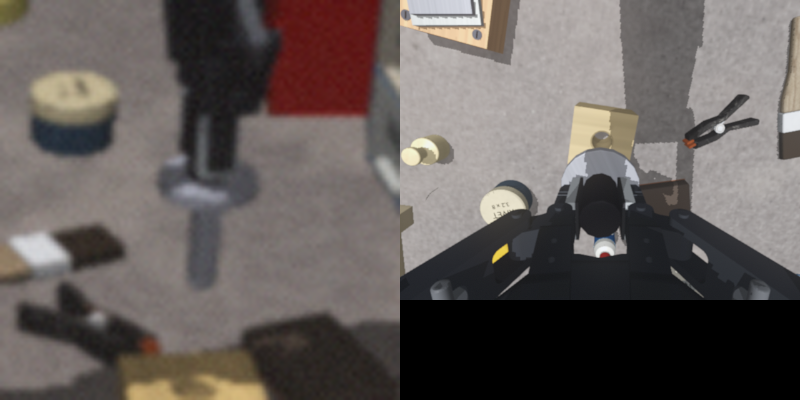

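Pin is upright in the grip: collar centre at (208,182), foot at (202,285) in the crop. I'll check its offset from the TCP, then insert.

Run:
```python
from h import *
S=load('side4.png')
f=lambda x,y,z:ray(S,(x+.5)/4-.5+308,(y+.5)/4-.5+83,z)[:2]
print('collar',f(208,182,204),'foot',f(202,285,140),'tcp',[654.6,185.4])
X=np.array([494.2,-20.5]); o=q(98.9)
robot.reach([*X,215],o)
robot.servo_line([*X,150],max_speed=80)
robot.wait(.2)
s=robot.get_state();print(s['t'],s['eef_pos'])
c=cap('side','side5.png');t=cap('top','top5.png')
e=cv2.resize(c['img'][170:290,240:340],(500,600),interpolation=cv2.INTER_CUBIC)
cv2.imwrite('pics/v5.png',e)
```

```text
collar [656.11804426 180.85102873] foot [656.79458478 181.277145  ] tcp [654.6, 185.4]
16.8083 [494.61345591 -20.57616998 150.76563232]
```

View pics/v5.png

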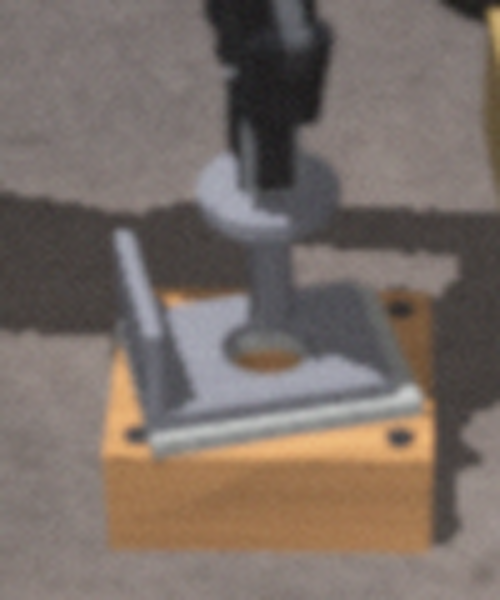

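Side view: the pin foot at (268,318) stands over the bracket hole at (265,352), within about 2 mm. Now lowering.

Run:
```python
from h import *
S=load('side5.png')
print('foot',ray(S,268.5/5-.5+240,318/5-.5+170-1,76.8))
X=np.array([494.2,-20.5])
hit=robot.servo_line([*X,98],max_speed=50,max_force=8)
print(hit,robot.get_state()['eef_pos'])
if not hit:
    hit=robot.servo_line([*X,76],max_speed=20,max_force=6)
    s=robot.get_state();p=s['eef_pos'];print(hit,s['t'],p,s['contact_force'])
    if hit and p[2]<84:
        robot.gripper_open()
        robot.servo_line([*p[:2],170],max_speed=80)
        robot.reach([480,190,260],q(90))
c=cap('side','side6.png');t=cap('top','top6.png');print(robot.get_state()['t'])
a=cv2.resize(t['img'][220:320,280:380],(400,400),interpolation=cv2.INTER_CUBIC)
e=cv2.resize(c['img'][190:290,240:340],(400,400),interpolation=cv2.INTER_CUBIC)
cv2.imwrite('pics/v6.png',cv2.hconcat([a,e]))
```

```text
foot [495.88241259 -15.43011796  76.8       ]
False [494.55782818 -20.53307216  98.48048727]
True 18.925 [493.98850925 -20.47805833  80.37121625] [ 0.39428334 -0.67577206  4.22198182]
21.8583
```

View pics/v6.png

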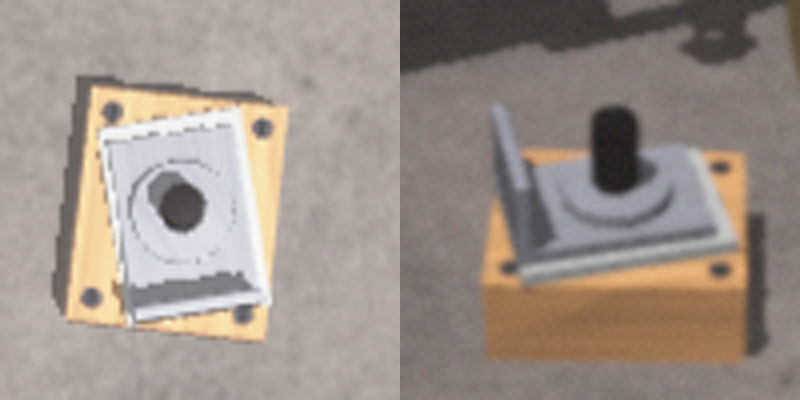

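The collar (top view, centre (182,211)) sits flat on the bracket over the bore, the pin is upright, and the gripper is clear of everything.

```bash
python3 -c "
from rig import robot
print(robot.finish_job())"
```

```text
the job is handed in; nothing more can be done
None
```

The job is handed in at about 22 s: the large-holed bracket lies flat on the packing plate, the pin is down through all three with its collar on the bracket, and the gripper is clear; the rig gave no verdict.

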